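# Press a bush home in its block with the bench locking clamp

### The job

Slide the aluminium block, end with the brass bush first, into the guide of the locking clamp until its end rests firmly against the end stop, then close the clamp handle over centre so that it locks by itself and presses the bush home, and let go of it. Then flick the clamp's release lever so that the handle springs open, leaving the block in the guide. Work by feel and gently: never load the clamp, its handle or its lever with more than 25 N, do not ram the block against the stop, and leave the other things where they are.

Things in the scene. Friction and masses are not known exactly. Their poses are not given: they have to be found in the camera images.
- clamp: steel locking clamp fixed to the table; origin on the table top under its frame. Own axes: handle to -x, jaw at x +65 mm, z up. Base plate 8 mm thick; at x 28 to 102 mm it runs on to y +120 mm as a loading tongue. Frame cheeks x -18 to +38, y +-20, up to z 126 mm; lever lugs x -48 to -22, y -43 to -27, up to z 100. The open jaw hangs at x 50 to 84 mm, y +-11, from z 44 to 100 mm
- end_stop: steel bar 60x12x20 mm fixed on the base plate across the inner end of the guide; its face towards the block is at y = -30 mm in the clamp's axes
- nest (a point): where the block's centre lies when it rests firmly against the end stop: x 65, y 25, z 21 mm in the clamp's axes. Guide: two rails 12 mm high, 45 mm apart (block 40 mm), from y -32 to +22 mm, with flared lead-ins to y +42 mm (mouth 60 mm). The block is slid in along the clamp's -y on the tongue (top 8 mm above the table)
- block_center (a point): centre of the loose aluminium block, 40 (x) x 110 (y) x 26 mm (z), about 0.35 kg, lying on the table. The brass bush, 22 mm across, stands 6 mm proud of its top at y = -25 mm of the block: this -y end goes in first. Grip across the 40 mm width; a hand over the +y half stays clear of the jaw, and the +y end face can be pushed
- bush (a joint): depth to which the bush has been pressed: 0 proud as found, 0.0055 m home (nearly flush). Needs about 30 N: pressed with the clamp only
- handle (a joint): clamp handle angle: 0 open (rises 0.70 rad towards -x), 0.70 level. A spring holds it open; with the block under the jaw it resists with up to about 10 N at the grip. How the clamp is set is not known: it passes dead centre somewhere between 0.53 and 0.75, then snaps on by itself about 0.04 to a hard stop and stays locked; let go earlier, it springs open. Turns about the y axis at clamp x 28, z 117 mm
- handle_grip (a point): middle of the upper face of the handle's black grip, 130 mm from the handle pivot and 9 mm above the handle's centre line; grip 66 mm long, 24 mm wide; 126 mm above the table when level, 207 mm when open
- release (a joint): release lever angle: 0 at rest (spring), 0.55 fully pressed. A rocker under the handle: pressing its pad down lifts the locked handle. Depending on the clamp's setting it meets the handle at 0 to 0.25 and throws it over centre by 0.1 to 0.4, with 4 to 8 N on the pad
- release_pad (a point): middle of the upper face of the release lever's black pad, 26x28 mm, at clamp x -35, y -90 mm, 104 mm above the table at rest; moves down up to 28 mm
- u_bracket: bystander to be left alone: square steel tube bracket 50x52x34 mm
- relay_a: bystander to be left alone: small black relay cube 27x27x33 mm
- relay_b: bystander to be left alone: small grey relay cube 27x27x33 mm
- clevis_pin: bystander to be left alone: steel clevis pin 27x75x27 mm, lying
- contactor: bystander to be left alone: contactor with copper studs 58x50x70 mm
- power_pack: tall hydraulic power pack fixed on the table to the right of the clamp, an obstacle: about 178x221x388 mm high (x -85 to +90, y -105 to +85 mm about its origin on the table); the hand must go over or round it
Not all that is in view belongs to the job. Leave any purple look-alike of the part that bears block_center alone.

How it is judged (in metres and radians):
On the way, in this order (a step that is already met when the one before it is completed fails the run):
1. the block lies in the guide against the end stop, the bush still proud (x of block_center in the frame of clamp between 0.06 and 0.07 m and y of block_center in the frame of clamp between 0.02 and 0.0267 m and z of block_center in the frame of clamp between 0.017 and 0.024 m and angle between the y axis of block_center and the y axis of clamp, either way round below 0.08 rad and value of joint bush below 0.003 m and value of joint handle below 0.3 rad), for 0.2 s.
2. the handle is locked over centre by itself, the bush is home, nobody holds the handle (x of block_center in the frame of clamp between 0.06 and 0.07 m and y of block_center in the frame of clamp between 0.02 and 0.0267 m and z of block_center in the frame of clamp between 0.017 and 0.024 m and angle between the y axis of block_center and the y axis of clamp, either way round below 0.08 rad and value of joint bush above 0.0045 m and value of joint handle above 0.55 rad and contact force between the fingers and clamp below 0.5 N), for 0.5 s.
3. the release lever is pressed while the handle is still locked (value of joint release above 0.07 rad and value of joint handle above 0.55 rad).
At the end, for the whole second after the job is handed in: the block lies still in the guide, its end within 1.7 mm of the end stop, the bush at least 4.5 mm in, the handle sprung open (under 0.25 rad) and the release lever back at rest (under 0.06 rad) (x of block_center in the frame of clamp between 0.06 and 0.07 m and y of block_center in the frame of clamp between 0.02 and 0.0267 m and z of block_center in the frame of clamp between 0.017 and 0.024 m and angle between the y axis of block_center and the y axis of clamp, either way round below 0.08 rad and value of joint bush above 0.0045 m and value of joint handle below 0.25 rad and value of joint release below 0.06 rad and linear speed of block below 0.01 m/s); the robot touches nothing.
It fails at once if clamp, handle, lever or stop loaded with more than 25 N by the robot (contact force between any of the fingers, the arm and clamp above 25 N).
It fails at once if the block rammed against the end stop with more than 30 N (contact force between block and end_stop above 30 N).
It fails at once if a bystander moved by more than 30 mm (distance of any of u_bracket, relay_a, relay_b, clevis_pin, contactor from where it was at the start of the episode above 0.03 m).
It also fails if it takes over 72 s, if anything falls off the work surface, if the arm or the gripper's body presses on something with over 40 N, if the wrist force passes 120 N, or if a joint passes its speed limit or range.

### The arm

A 6-joint arm with a two-finger parallel gripper is mounted at the origin on a cart in front of the work surface, level with it; the furniture and walls round the work are solid. World frame = base frame: x ahead of the robot, y to its left, z up, the work surface at z = 0. Lengths are in mm, angles in rad, forces in N, time in s.
With the tool pointing down it reaches from about 350 to 775 mm from the base axis. Payload 7.3 kg.
Tool frame: the origin (TCP) lies between the finger pads; the fingertips stand 17 mm ahead of it and the grasp point (between the pads) lies 2 mm behind it (ctrl.finger_overhang is the distance from the TCP to the fingertips, in mm); z points along the fingers, y is the line along which they close (so a half turn about z gives the same grasp; the last joint's range is limited). The gripper opens to 92 mm and grips with 3 to 60 N. Pads are 19 mm wide; open, the fingers measure 130 mm over their backs; the gripper's body (75 mm by 190 mm) begins 47 mm behind the grasp point.
Start: joints at [-1.425, 0.342, 1.524, -0, 1.275, -0.146], TCP at [151.052, -502.819, 243.741] pointing down, gripper open.
Joint ranges: [-2.53, 2.53], [-0.77, 2.02], [0.04, 2.7], [-1, 4.14], [0.28, 2.66], [-3.11, 3.11]. Speed limits (rad/s): [2.57, 2.57, 3.14, 3.14, 3.14, 3.14].

### API

Orientations are given as a unit quaternion [x, y, z, w].
In Python, from station import ctrl gives the robot as it stands.
- The arm moves only by the tool send_rows, never from a script. Its arguments are lists of equal length, an entry for each row: "dp": the shift along the tool's x, y, z in units of 500 mm (1.0 is 500 mm), a list of three; "rot": the turn, a rotation vector about the tool's x, y, z in units of pi rad (1.0 is pi rad), a list of three; "jaw": the closure in counts, from 0 (fully open) to 255 (shut). A call has 1 to 5 rows; each row shifts and turns the commanded pose from where the row before left it, along the tool's axes as they then stand; what a row does not reach is not made up. A row lasts 1/8 s, in which the tool goes at most 62.5 mm and 10.7 degrees, less where a joint would pass 70% of its speed; a pose out of reach is approached as far as the arm can. A call with a number of a shift or a turn outside -1 to 1 is refused whole. A call with a gripper value outside its range is refused whole. The fingers move at their own pace and stop on an object; "force" is the grip in N (left out, the last holds). Time passes only in rows, so rows that do not move let the fingers close. It gives the time, the measured TCP pose, the force, the opening and the grip force at its end, in the units of the state.
- ctrl.state(): the state, without advancing time (a new reading comes with each control period).
- ctrl.capture(name): name is "scene" or "side" or "wrist"; returns (picture, depth): 384x512x3 uint8, blue, green, red; 384x512 float32, mm along the optical axis (not along the pixel's ray), 0 where there is no reading.
- ctrl.camera_info(name): a dict with "K" (3x3 intrinsics, pixels), "world_from_camera" (4x4, takes a point from camera to world coordinates). Camera axes: x right, y up, looking along -z (the intrinsics and any distortion apply to the point x, -y, -z); pixel columns grow to the right and rows downward; lengths in mm; the calibration is good to about 2 mm. The wrist camera is an equidistant fisheye: a pixel r from the principal point sees the ray r / f radians off the axis. A picture is of the moment at which its call begins: read the wrist's pose just before it. camera_info takes no time and is no camera call; for the wrist camera it gives the pose at the moment of the call.
- ctrl.close_job(): hands the job in; it is judged then, once.
The state is a dict: "time_s": time; "joints": joint angles; "dq": joint speeds; "joint_torque": joint torques, N m; "ee_pos": TCP position; "eef_rot": TCP orientation; "ft_force": force on the tool from outside, world axes, zero at the start; "torque": the same for the moment, N m; "gripper_width": opening from 0.0 (shut) to 1.0 (fully open); "gripper_force": force on a finger pad.
Only numpy, scipy, OpenCV 4.12 (cv2) and the standard library are available. Lean on these libraries where they do the work, as an engineer would, in place of code of your own. Each camera call takes 0.05 s, during which the arm holds its last target. There are 200 camera calls.

## Working session

There is one attempt and no reset: what is moved stays moved. The work goes in short steps, Python scripts to look and compute and a tool call to move; the robot and the scene stay as the last step left them, time stands still between calls to the robot, and variables do not carry over. Pictures are saved under pics/ and viewed, at most 10 in all, crops included, and the job is handed in when it is done.

Besides the shell and the picture viewer there is one more tool, called after "Request:" as name(argument=value, ...) on one line, values as JSON. send_rows: Moves the arm, as the interface text tells. Its arguments: {"type":"object","properties":{"dp":{"type":"array"},"rot":{"type":"array"},"jaw":{"type":"array"},"force":{"type":"number"}},"required":["dp","rot","jaw"]}

```bash
ls; mkdir -p pics
python3 - <<'E'
from station import ctrl
import cv2,numpy as np
s=ctrl.state();print(s)
ims=[]
for n in("scene","side"):
    p,d=ctrl.capture(n);cv2.imwrite(f"pics/{n}0.png",p);np.save(f"pics/{n}0.npy",d)
    i=ctrl.camera_info(n);print(n,np.array(i["K"]).round(1).tolist(),np.array(i["world_from_camera"]).round(3).tolist(),[k for k in i], (d>0).mean())
E
```

```text
pics
{'time_s': 0.0, 'joints': array([-1.42497902e+00,  3.42687787e-01,  1.52500066e+00, -1.83854792e-05,
        1.27540616e+00, -1.46037131e-01]), 'dq': array([-4.03481166e-04,  7.25672184e-04,  1.31884527e-03,  1.23766084e-03,
       -7.86238557e-05, -1.38441355e-03]), 'joint_torque': array([-1.53935867e-03, -4.31251645e+01, -2.44219530e+01,  7.17326417e-02,
        5.61624987e-02, -1.17650461e-04]), 'ee_pos': array([ 150.99960963, -502.4216252 ,  243.06878929]), 'eef_rot': array([ 9.89370835e-01,  1.45412468e-01, -8.71003509e-06, -7.50975480e-04]), 'ft_force': array([ 0.9904288 ,  1.13074021, -0.14448087]), 'torque': array([-0.02386954,  0.06380413,  0.00907416]), 'gripper_force': 0.0, 'gripper_width': 0.9984768461997228}
scene [[423.5, 0.0, 253.0], [0.0, 423.5, 195.8], [0.0, 0.0, 1.0]] [[0.47, -0.403, 0.786, 1299.867], [0.883, 0.196, -0.427, -287.707], [0.018, 0.894, 0.448, 579.993], [0.0, 0.0, 0.0, 1.0]] ['K', 'world_from_camera'] 0.8941294352213541
side [[444.2, 0.0, 256.1], [0.0, 444.2, 191.6], [0.0, 0.0, 1.0]] [[-0.862, 0.198, -0.466, 76.302], [-0.506, -0.369, 0.78, 974.473], [-0.017, 0.908, 0.419, 596.231], [0.0, 0.0, 0.0, 1.0]] ['K', 'world_from_camera'] 0.9959920247395834
```

View pics/scene0.png

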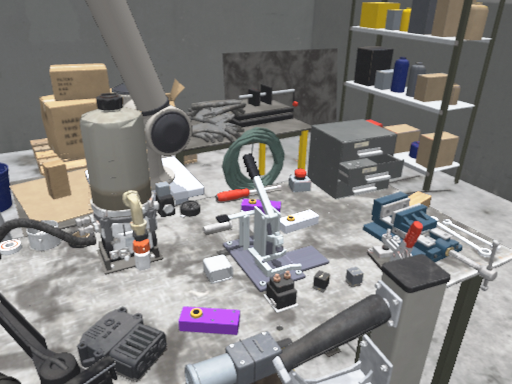

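View pics/side0.png

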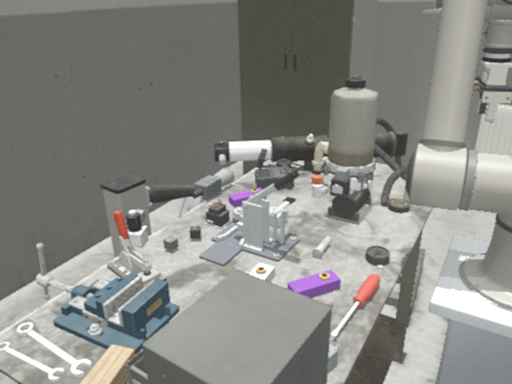

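Scene picture: there are three block-like parts, purple at (262,205), purple at (210,320) and bare aluminium with a bush at (298,221). The aluminium one fits the description. The clamp stands at (265,235), with its black grip at about (248,162). I'll enlarge a crop to confirm.

```bash
cat > h.py <<'E'
import numpy as np,cv2
from station import ctrl
def cloud(n,d):
    i=ctrl.camera_info(n);K=np.array(i["K"]);T=np.array(i["world_from_camera"])
    v,u=np.mgrid[:384,:512].astype(float)
    P=np.stack([(u-K[0,2])/K[0,0]*d,-(v-K[1,2])/K[1,1]*d,-d],-1)
    return P@T[:3,:3].T+T[:3,3]
def ray(n,u,v,z):
    i=ctrl.camera_info(n);K=np.array(i["K"]);T=np.array(i["world_from_camera"])
    r=T[:3,:3]@np.array([(u-K[0,2])/K[0,0],-(v-K[1,2])/K[1,1],-1]);return T[:3,3]+r*(z-T[2,3])/r[2]
E
python3 - <<'E'
from h import *
a=cv2.imread("pics/scene0.png")[140:320,170:360];b=cv2.imread("pics/side0.png")[165:305,180:340]
a=cv2.resize(a,None,fx=2.6,fy=2.6,interpolation=cv2.INTER_CUBIC)
b=cv2.resize(b,None,fx=1.9,fy=1.9,interpolation=cv2.INTER_CUBIC)
w=np.zeros((a.shape[0],a.shape[1]+b.shape[1],3),np.uint8);w[:,:a.shape[1]]=a;w[:b.shape[0],a.shape[1]:]=b
print(w.shape);cv2.imwrite("pics/crop1.png",w)
d=np.load("pics/scene0.npy");P=cloud("scene",d)
for uv in[(298,221),(292,217),(248,162),(262,205),(210,320),(275,268),(325,262),(353,275),(321,281),(283,290),(217,268),(216,227),(115,130),(300,250),(120,250)]:
    print(uv,P[uv[1],uv[0]].round())
d=np.load("pics/side0.npy");P=cloud("side",d)
for uv in[(262,272),(222,250),(289,201),(283,240),(315,285),(358,90),(170,243),(196,232),(321,245)]:
    print("side",uv,P[uv[1],uv[0]].round())
E
```

```text
(468, 798, 3)
(298, 221) [505. 281.  23.]
(292, 217) [492. 270.  31.]
(248, 162) [490. 137. 210.]
(262, 205) [566. 135. 133.]
(210, 320) [743. -70.  26.]
(275, 268) [651. 124.  19.]
(325, 262) [669. 249.   7.]
(353, 275) [762. 250.  32.]
(321, 281) [740. 184.  24.]
(283, 290) [747.  84.  42.]
(217, 268) [611.   2.  33.]
(216, 227) [425.  81.  15.]
(115, 130) [ 499. -152.  328.]
(300, 250) [603. 223.   8.]
(120, 250) [ 491. -173.   59.]
side (262, 272) [482. 276.  30.]
side (222, 250) [631. 215.   8.]
side (289, 201) [522.  68. 104.]
side (283, 240) [514. 114.  17.]
side (315, 285) [365. 258.  26.]
side (358, 90) [ 430. -131.  354.]
side (170, 243) [739. 280.  31.]
side (196, 232) [720. 202.  27.]
side (321, 245) [418. 100.  23.]
```

View pics/crop1.png

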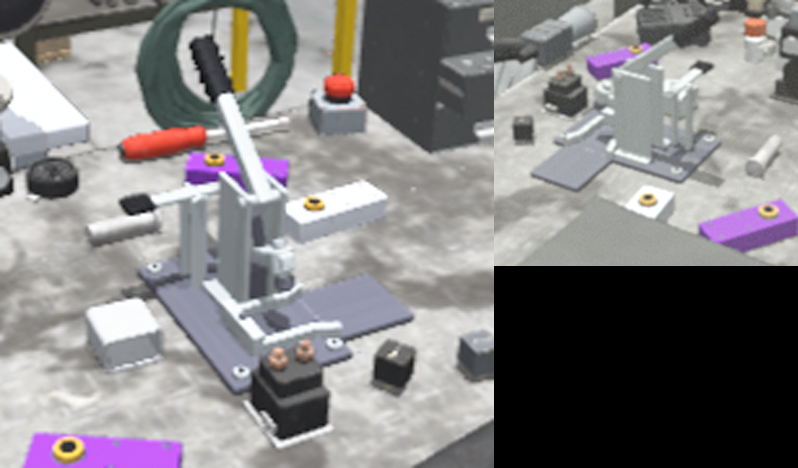

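The crop confirms it: bare aluminium block with the brass bush at scene px (291,218), release pad at about (223,218), tongue to the right. Next I'll fit the clamp frame and the block.

Run:
```python
from h import *
Q=[];C=[]
ps={}
for n in("scene","side"):
    P=cloud(n,np.load(f"pics/{n}0.npy"));im=cv2.imread(f"pics/{n}0.png");hsv=cv2.cvtColor(im,cv2.COLOR_BGR2HSV)
    x,y,z=np.moveaxis(P,-1,0)
    # block
    m=(x>400)&(x<620)&(y>215)&(y<350)&(z>19)&(z<40)&(hsv[...,2]>150)&(hsv[...,1]<60)
    m=cv2.morphologyEx(m.astype(np.uint8),cv2.MORPH_OPEN,np.ones((2,2)))>0
    if m.sum()>20:
        t=m&(z>22);print(n,"block",m.sum(),cv2.minAreaRect(P[t][:,:2].astype(np.float32)),np.median(z[t]),np.percentile(z[t],[5,95]))
    br=(x>400)&(x<620)&(y>215)&(y<350)&(z>20)&(z<50)&(hsv[...,1]>100)&(hsv[...,0]>10)&(hsv[...,0]<35)
    v,u=np.nonzero(br)
    if len(u): print(n,"bush px",u.mean(),v.mean(),len(u),P[br].mean(0),ray(n,u.mean(),v.mean(),31))
    # pad and grip: dark
    for nm,c,r in(("pad",(520,66,104),22),("grip",(480,135,205),45)):
        k=(np.linalg.norm(P-np.array(c),axis=-1)<r)&(hsv[...,2]<70);v,u=np.nonzero(k)
        if len(u): print(n,nm,len(u),u.mean(),v.mean(),P[k].mean(0).round(1),P[k].min(0).round(),P[k].max(0).round())
    # plate
    k=(x>480)&(x<760)&(y>0)&(y<290)&(z>3)&(z<13)
    h=hsv[k];print(n,"plate",k.sum())
    k&=(hsv[...,0]>100)&(hsv[...,0]<135)&(hsv[...,1]>25)&(hsv[...,2]<150)
    print(k.sum(),cv2.minAreaRect(P[k][:,:2].astype(np.float32)))
    ps[n]=P[k]
A=np.vstack([ps[n] for n in ps]);np.save("plate.npy",A)
S=2;w=np.full((600,600,3),255,np.uint8)
for n,c in(("scene",(0,0,255)),("side",(255,0,0))):
    for p in ps[n]: cv2.circle(w,(int((p[1]-0)*2),int((p[0]-470)*2)),1,c,-1)
cv2.imwrite("pics/plate.png",w)
```

```text
scene block 315 ((865.0226440429688, -2.29205322265625), (92.8576431274414, 1036.1375732421875), 51.59954071044922) 24.863249488646034 [22.72896694 27.25437746]
scene bush px 290.1818181818182 218.63636363636363 22 [494.78077073 262.72886948  29.52636559] [496.9456162  261.25489744  31.        ]
scene pad 37 223.9189189189189 217.56756756756758 [531.1  56.1 102.9] [521.  45.  97.] [539.  64. 105.]
scene grip 157 250.42675159235668 165.77707006369425 [496.3 140.8 202.2] [472. 131. 176.] [519. 156. 223.]
scene plate 2359
346 ((610.8782348632812, 111.9691162109375), (235.4637451171875, 200.3797607421875), 27.966079711914062)
side block 219 ((299.938232421875, 612.8422241210938), (50.60789489746094, 848.8804321289062), 28.321304321289062) 26.1540700659732 [ 23.94595397 185.05328994]
side bush px 260.7142857142857 270.76190476190476 21 [486.55474859 274.55595494  31.10824667] [486.62908615 274.42615311  31.        ]
side pad 3 292.0 200.33333333333334 [516.5  61.7 104.8] [516.  57. 104.] [518.  65. 106.]
side grip 114 285.50877192982455 180.6140350877193 [487.8 156.6 200.9] [463. 149. 177.] [512. 162. 223.]
side plate 1887
0 ((0.0, 0.0), (0.0, 0.0), 0.0)
```

View pics/plate.png

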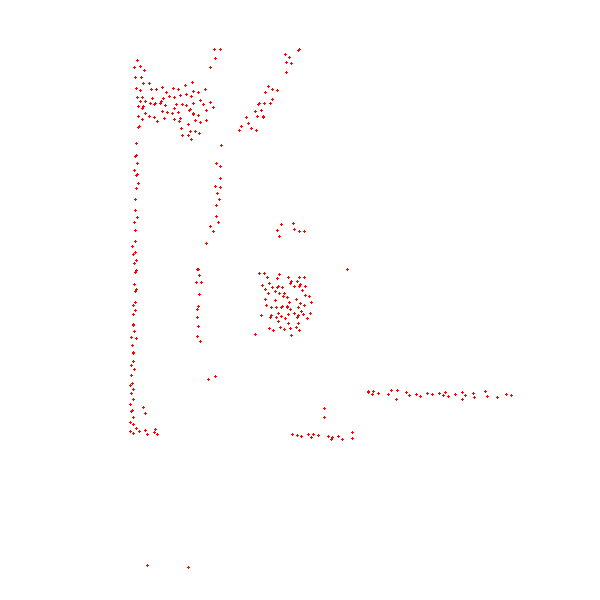

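The plate is aligned with the world axes to within a degree or two. I'll go up and over the power pack, turn the tool to yaw 90°, then look from above with the wrist camera.

Request:
send_rows(dp=[[0,0,-0.12],[0,0,-0.12],[0,0,-0.12],[0,0,-0.12],[0,0,0]], rot=[[0,0,-0.058],[0,0,-0.058],[0,0,-0.058],[0,0,-0.058],[0,0,-0.058]], jaw=[0,0,0,0,0], force=20)

```text
time_s: 0.72
ee_pos: [151.2, -503.4, 488.6]
eef_rot: [0.823, 0.568, -0.002, 0.004]
ft_force: [0.3, 0.5, 0.4]
gripper_width: 1.003
gripper_force: 0.0
```

Request:
send_rows(dp=[[0,0,0],[0,0,0],[0.08,0.09,0],[0.08,0.09,0],[0.08,0.09,0]], rot=[[0,0,-0.058],[0,0,-0.058],[0,0,0],[0,0,0],[0,0,0]], jaw=[0,0,0,0,0])

```text
time_s: 1.35
ee_pos: [287.4, -382.0, 483.3]
eef_rot: [0.709, 0.706, 0.0, -0.0]
ft_force: [0.3, 0.2, -0.0]
gripper_width: 0.997
gripper_force: 0.0
```

Request:
send_rows(dp=[[0.1,0.04,0],[0.1,0.04,0],[0.1,0.04,0],[0.1,0.04,0],[0.1,0.04,0]], rot=[[0,0,0],[0,0,0],[0,0,0],[0,0,0],[0,0,0]], jaw=[0,0,0,0,0])

```text
time_s: 1.98
ee_pos: [387.6, -131.9, 483.5]
eef_rot: [0.708, 0.706, -0.0, -0.0]
ft_force: [0.6, 0.9, 0.9]
gripper_width: 1.002
gripper_force: 0.0
```

Request:
send_rows(dp=[[0.1,0.02,0],[0.1,0.02,0],[0.1,0.02,0],[0.1,0.02,0],[0.1,0.02,0]], rot=[[0,0,0],[0,0,0],[0,0,0],[0,0,0],[0,0,0]], jaw=[0,0,0,0,0])

```text
time_s: 2.6
ee_pos: [438.2, 117.9, 483.4]
eef_rot: [0.708, 0.706, -0.0, -0.0]
ft_force: [0.3, 0.5, 0.6]
gripper_width: 1.002
gripper_force: 0.0
```

Request:
send_rows(dp=[[0,0,0],[0,0,0]], rot=[[0,0,0],[0,0,0]], jaw=[0,0])

```text
time_s: 2.85
ee_pos: [438.1, 116.0, 483.4]
eef_rot: [0.708, 0.706, -0.001, -0.0]
ft_force: [-0.3, -0.8, 0.6]
gripper_width: 1.0
gripper_force: 0.0
```

Run:
```python
from h import *
np.set_printoptions(suppress=True,precision=3)
i=ctrl.camera_info("wrist");p,d=ctrl.capture("wrist");cv2.imwrite("pics/w0.png",p);np.savez("pics/w0.npz",d=d,T=i["world_from_camera"],K=i["K"])
print(i)
print(ctrl.state()["joints"],ctrl.state()["ee_pos"])
```

```text
{'K': array([[297.319,   0.   , 253.928],
       [  0.   , 297.319, 192.856],
       [  0.   ,   0.   ,   1.   ]]), 'world_from_camera': array([[  1.   ,   0.002,   0.002, 439.441],
       [ -0.003,   0.966,   0.259, 184.745],
       [ -0.001,  -0.259,   0.966, 625.449],
       [  0.   ,   0.   ,   0.   ,   1.   ]])}
[ 0.089  0.137  1.154 -0.001  1.851  0.093] [438.132 115.5   483.565]
```

View pics/w0.png

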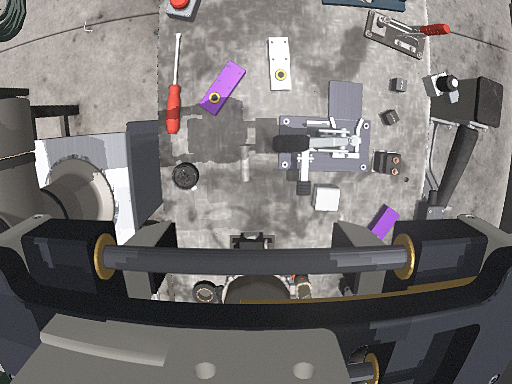

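The wrist view shows the aluminium block at (279,63) with the bush at (280,75) on its -y end, the tongue at (345,100), the grip at (291,143), the pad at (303,187) and purple parts at (222,87) and (384,221). I'll take a second, closer view and measure from both.

Request:
send_rows(dp=[[0.02,0.04,0.08],[0.02,0.04,0.08],[0,0.04,0.08],[0,0,0],[0,0,0]], rot=[[0,0,0],[0,0,0],[0,0,0],[0,0,0],[0,0,0]], jaw=[0,0,0,0,0])

```text
time_s: 3.52
ee_pos: [498.4, 135.1, 365.6]
eef_rot: [0.709, 0.705, 0.001, 0.001]
ft_force: [-0.3, 1.3, 1.0]
gripper_width: 0.999
gripper_force: 0.0
```

```bash
cat >> h.py <<'E'
def wray(T,K,u,v):
    u=np.asarray(u,float);v=np.asarray(v,float)
    a=(u-K[0,2])/K[0,0];b=(v-K[1,2])/K[1,1];r=np.hypot(a,b)+1e-12;s=np.sin(r)/r
    return np.stack([a*s,-b*s,-np.cos(r)],-1)@T[:3,:3].T
def wpl(T,K,u,v,z):
    r=wray(T,K,u,v);return T[:3,3]+r*((z-T[2,3])/r[...,2])[...,None]
def wpix(T,K,p):
    q=(np.asarray(p,float)-T[:3,3])@T[:3,:3];th=np.arctan2(np.hypot(q[...,0],q[...,1]),-q[...,2]);n=np.hypot(q[...,0],q[...,1])+1e-12
    return np.stack([K[0,2]+K[0,0]*th*q[...,0]/n,K[1,2]-K[1,1]*th*q[...,1]/n],-1)
def tri(rs):
    A=np.zeros((3,3));b=np.zeros(3)
    for o,d in rs:
        d=d/np.linalg.norm(d);M=np.eye(3)-np.outer(d,d);A+=M;b+=M@o
    x=np.linalg.solve(A,b);return x,[np.linalg.norm((np.eye(3)-np.outer(d,d)/(d@d))@(x-o)) for o,d in rs]
def shot(f):
    i=ctrl.camera_info("wrist");p,d=ctrl.capture("wrist");cv2.imwrite(f"pics/{f}.png",p);np.savez(f"pics/{f}.npz",d=d,T=i["world_from_camera"],K=i["K"])
def load(f):
    z=np.load(f"pics/{f}.npz");return cv2.imread(f"pics/{f}.png"),z["d"],z["T"],z["K"]
E
python3 - <<'E'
from h import *
np.set_printoptions(suppress=True,precision=1)
shot("w1")
R={}
for f in("w0","w1"):
    im,d,T,K=load(f);hsv=cv2.cvtColor(im,cv2.COLOR_BGR2HSV).astype(int)
    v,u=np.mgrid[:384,:512];
    W=wpl(T,K,u,v,26.)
    near=lambda c,r:np.hypot(W[...,0]-c[0],W[...,1]-c[1])<r
    def comp(m,seed=None):
        m=cv2.morphologyEx(m.astype(np.uint8),cv2.MORPH_CLOSE,np.ones((3,3)))
        n,l,s,c=cv2.connectedComponentsWithStats(m);k=1+np.argmax(s[1:,4]);return l==k,s[k,4],c[k]
    # bush
    m,a,c=comp(near((490,275),50)&(hsv[...,1]>90)&(hsv[...,0]>10)&(hsv[...,0]<35)&(hsv[...,2]>60))
    R[f,"bush"]=c;print(f,"bush",a,c)
    m,a,c=comp(near((490,300),110)&(hsv[...,1]<40)&(hsv[...,2]>185)&(W[...,1]>230));
    ct=max(cv2.findContours(m.astype(np.uint8),cv2.RETR_EXTERNAL,cv2.CHAIN_APPROX_NONE)[0],key=cv2.contourArea)[:,0]
    q=wpl(T,K,ct[:,0],ct[:,1],26.);print(f,"block",a,cv2.minAreaRect(q[:,:2].astype(np.float32)))
    R[f,"block"]=c
    # tongue: sample colour
    c=wpix(T,K,[625,220,8]).astype(int);print(c,im[c[1],c[0]],hsv[c[1],c[0]])
    ref=np.median(im[c[1]-3:c[1]+4,c[0]-3:c[0]+4].reshape(-1,3),0)
    m,a,_=comp((np.abs(im.astype(int)-ref).max(-1)<16)&near((620,180),130))
    ct=max(cv2.findContours(m.astype(np.uint8),cv2.RETR_EXTERNAL,cv2.CHAIN_APPROX_NONE)[0],key=cv2.contourArea)[:,0]
    q=wpl(T,K,ct[:,0],ct[:,1],8.)
    t=q[q[:,1]>185];print(f,"tongue",a,t.min(0),t.max(0),cv2.minAreaRect(t[:,:2].astype(np.float32)))
    for nm,g in(("pad",(525,62,104)),("grip",(490,148,200))):
        c=wpix(T,K,g);V=wpl(T,K,u,v,float(g[2]))
        m,a,c=comp((np.hypot(V[...,0]-g[0],V[...,1]-g[1])<45)&(hsv[...,2]<60));R[f,nm]=c;print(nm,a,c,wpl(T,K,*c,float(g[2])))
for k in("bush","block","pad","grip"):
    print(k,*tri([(load(f)[2][:3,3],wray(*load(f)[2:],*R[f,k])) for f in("w0","w1")]))
E
```

```text
w0 bush 61 [280.5  74.6]
w0 block 2607 ((476.8482666015625, 288.5952453613281), (116.22547149658203, 150.12258911132812), 89.51103973388672)
[342 100] [162 147 149] [124  24 162]
w0 tongue 1821 [587.3 185.2   8. ] [669.9 266.9   8. ] ((628.3526611328125, 226.19151306152344), (82.8692626953125, 81.22859191894531), 0.6540667414665222)Traceback (most recent call last):
  File "<stdin>", line 29, in <module>
  File "<stdin>", line 12, in comp
    return _wrapfunc(a, 'argmax', axis=axis, out=out, **kwds)
    return bound(*args, **kwds)
ValueError: attempt to get argmax of an empty sequence
```

View pics/w1.png

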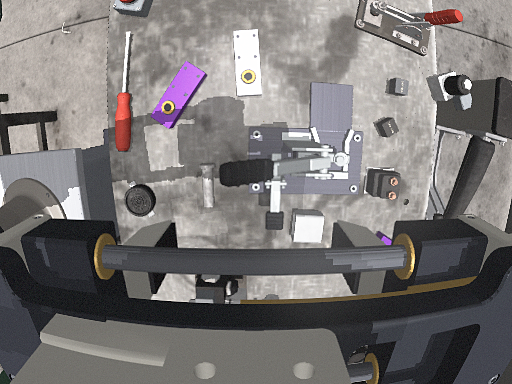

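The second view shows the block at (247,62), bush at (249,77), tongue top corners at about (311,82) and (352,84), grip at (247,174) and pad at (275,221). I'll tighten the masks.

```bash
cat > m.py <<'E'
from h import *
np.set_printoptions(suppress=True,precision=1)
R={}
for f in("w0","w1"):
    im,d,T,K=load(f);hsv=cv2.cvtColor(im,cv2.COLOR_BGR2HSV).astype(int);V=hsv[...,2]
    v,u=np.mgrid[:384,:512]
    def at(g,r): W=wpl(T,K,u,v,float(g[2]));return np.hypot(W[...,0]-g[0],W[...,1]-g[1])<r
    def comp(m,k=1):
        m=cv2.morphologyEx(m.astype(np.uint8),cv2.MORPH_OPEN,np.ones((k,k)))
        n,l,s,c=cv2.connectedComponentsWithStats(m)
        if n<2: return None,0,None
        k=1+np.argmax(s[1:,4]);m=(l==k).astype(np.uint8)
        ct=max(cv2.findContours(m,cv2.RETR_EXTERNAL,cv2.CHAIN_APPROX_NONE)[0],key=cv2.contourArea)[:,0]
        return ct,s[k,4],c[k]
    ct,a,c=comp(at((490,275,30),50)&(hsv[...,1]>90)&(hsv[...,0]>10)&(hsv[...,0]<35)&(V>60));R[f,"bush"]=c;print(f,"bush",a,c)
    ct,a,c=comp(at((490,300,26),90)&(hsv[...,1]<60)&(V>220),3)
    q=wpl(T,K,ct[:,0],ct[:,1],26.);print("block",a,c,cv2.minAreaRect(q[:,:2].astype(np.float32)));R[f,"block"]=c
    c=wpix(T,K,[630,225,8]).astype(int);ref=np.median(im[c[1]-3:c[1]+4,c[0]-3:c[0]+4].reshape(-1,3),0);print(ref)
    ct,a,c=comp((np.abs(im.astype(int)-ref).max(-1)<30)&at((625,230,8),75)&(hsv[...,1]>14),3)
    q=wpl(T,K,ct[:,0],ct[:,1],8.)
    L=q[(q[:,0]<615)&(q[:,1]>210)&(q[:,1]<255)];Rr=q[(q[:,0]>640)&(q[:,1]>210)&(q[:,1]<255)];U=q[(q[:,1]>255)&(q[:,0]>600)&(q[:,0]<655)]
    for nm,e in(("L",L),("R",Rr)): print(nm,len(e),np.polyfit(e[:,1]-230,e[:,0],1) if len(e)>3 else e)
    if len(U)>3: print("U",np.polyfit(U[:,0]-625,U[:,1],1))
    for nm,g,r in(("pad",(525,62,104),40),("grip",(490,148,190),55)):
        ct,a,c=comp(at(g,r)&(V<75),3)
        if a: R[f,nm]=c;print(nm,a,c,wpl(T,K,*c,float(g[2])))
L={f:load(f) for f in("w0","w1")}
for k in("bush","block","pad","grip"):
    try: print(k,*tri([(L[f][2][:3,3],wray(*L[f][2:],*R[f,k])) for f in L]))
    except Exception as e: print(k,e)
E
python3 m.py
```

```text
w0 bush 52 [280.7  74.3]
block 913 [279.3  62.1] ((489.7840270996094, 291.973876953125), (40.65333557128906, 109.37150573730469), 3.453211545944214)
[162. 148. 150.]
L 21 [  0.1 597.1]
R 21 [ -0.  667.4]
U [ -0.  260.2]
grip 454 [286.2 143.2] [486.4 143.2 190. ]
w1 bush 72 [248.   75.2]
block 1399 [247.1  60.7] ((489.57000732421875, 292.0177001953125), (40.057708740234375, 109.2816390991211), 3.0040369033813477)
[167. 153. 155.]
L 27 [  0.  596.5]
R 25 [  0.  667.8]
U [ -0.  260.4]
pad 9 [267. 224.] [518.4  48.8 104. ]
grip 1225 [245.3 171.7] [490.3 142.6 190. ]
bush [491.3 266.8  35.7] [np.float64(0.72362743425754), np.float64(0.723627434257601)]
block [489.8 293.3  23.6] [np.float64(0.204775532471788), np.float64(0.20477553247171457)]
pad ('w0', 'pad')
grip [489.  140.4 172.7] [np.float64(1.3504708854667458), np.float64(1.3504708854667071)]
```

Both views agree:
- **Block:** centre (489.7, 292.0), size 40.5 × 109 mm, centroid height about 24 for a 26 mm top. Its long axis is turned +3.2°, which matches the bush position.
- **Clamp:** origin about (567, 141.5), yaw about 0.

I'll approach the grasp at +42 mm from the block's centre, at (487, 334).

Request:
send_rows(dp=[[0.1,-0.01,0],[0.1,-0.01,0.02],[0.1,0,0.09],[0.098,0,0.1],[0,0,0.1]], rot=[[0,0,0],[0,0,0],[0,0,0],[0,0,0],[0,0,-0.018]], jaw=[0,0,0,0,0])

```text
time_s: 4.2
ee_pos: [489.2, 329.3, 218.4]
eef_rot: [0.686, 0.727, 0.003, 0.001]
ft_force: [0.7, -0.4, 0.2]
gripper_width: 1.002
gripper_force: 0.0
```

Request:
send_rows(dp=[[0,0,0.1],[0,0,0.08],[0,0,0],[0,0,0]], rot=[[0,0,0],[0,0,0],[0,0,0],[0,0,0]], jaw=[0,0,0,0])

```text
time_s: 4.7
ee_pos: [490.4, 326.8, 130.2]
eef_rot: [0.688, 0.726, 0.002, 0.001]
ft_force: [-0.3, -0.1, 0.7]
gripper_width: 0.999
gripper_force: 0.0
```

```bash
cat > m2.py <<'E'
from h import *
import sys
np.set_printoptions(suppress=True,precision=2)
f=sys.argv[1];shot(f);s=ctrl.state();print(s["ee_pos"],s["eef_rot"],s["ft_force"])
q=s["eef_rot"];print("yaw deg",np.degrees(2*np.arctan2(q[1],q[0])))
im,d,T,K=load(f);hsv=cv2.cvtColor(im,cv2.COLOR_BGR2HSV).astype(int)
v,u=np.mgrid[:384,:512];
zt=float(sys.argv[2]);cx,cy=float(sys.argv[3]),float(sys.argv[4]);W=wpl(T,K,u,v,zt)
m=(np.hypot(W[...,0]-cx,W[...,1]-cy)<85)&(hsv[...,1]<60)&(hsv[...,2]>215)
m=cv2.morphologyEx(m.astype(np.uint8),cv2.MORPH_OPEN,np.ones((3,3)))
n,l,st,c=cv2.connectedComponentsWithStats(m);k=1+np.argmax(st[1:,4])
ct=max(cv2.findContours((l==k).astype(np.uint8),cv2.RETR_EXTERNAL,cv2.CHAIN_APPROX_NONE)[0],key=cv2.contourArea)[:,0]
print(c[k],cv2.minAreaRect(wpl(T,K,ct[:,0],ct[:,1],zt)[:,:2].astype(np.float32)))
E
python3 m2.py w2 26 489.7 292
```

```text
[490.55 326.86 130.35] [0.69 0.73 0.   0.  ] [ 0.48  0.04 -0.83]
yaw deg 93.02971909323017
[250.09 280.46] ((492.5066833496094, 242.3612518310547), (38.74589538574219, 10.454314231872559), 3.0505340099334717)
```

Request:
send_rows(dp=[[0.014,-0.006,0.08],[0,0,0.08],[0,0,0.04],[0,0,0.018],[0,0,0]], rot=[[0,0,0],[0,0,0],[0,0,0],[0,0,0],[0,0,0]], jaw=[0,0,0,0,0])

```text
time_s: 5.38
ee_pos: [486.4, 333.4, 19.4]
eef_rot: [0.688, 0.726, 0.001, 0.0]
ft_force: [0.1, 0.2, 0.3]
gripper_width: 0.998
gripper_force: 0.0
```

Request:
send_rows(dp=[[0,0,0],[0,0,0],[0,0,0],[0,0,0],[0,0,0]], rot=[[0,0,0],[0,0,0],[0,0,0],[0,0,0],[0,0,0]], jaw=[200,200,200,200,200], force=25)

```text
time_s: 6.0
ee_pos: [485.6, 333.0, 18.2]
eef_rot: [0.688, 0.726, -0.0, 0.0]
ft_force: [0.4, -0.5, 1.0]
gripper_width: 0.502
gripper_force: 0.0
```

Request:
send_rows(dp=[[0,0,0],[0,0,0],[0,0,0],[0,0,0]], rot=[[0,0,0],[0,0,0],[0,0,0],[0,0,0]], jaw=[200,200,200,200])

```text
time_s: 6.5
ee_pos: [485.7, 333.0, 18.2]
eef_rot: [0.688, 0.726, 0.0, 0.0]
ft_force: [0.5, 0.2, -0.6]
gripper_width: 0.435
gripper_force: 24.9
```

Request:
send_rows(dp=[[0,0,-0.04],[0,0,-0.02],[-0.03,0.1,0],[-0.03,0.1,0],[-0.031,0.093,0]], rot=[[0,0,0],[0,0,0.018],[0,0,0],[0,0,0],[0,0,0]], jaw=[200,200,200,200,200])

```text
time_s: 7.12
ee_pos: [632.9, 286.4, 47.6]
eef_rot: [0.708, 0.706, -0.001, -0.0]
ft_force: [0.4, 1.0, -2.4]
gripper_width: 0.437
gripper_force: 25.0
```

Request:
send_rows(dp=[[0,0,0],[0,0,0],[0,0,0]], rot=[[0,0,0],[0,0,0],[0,0,0]], jaw=[200,200,200])

```text
time_s: 7.5
ee_pos: [630.5, 287.6, 47.8]
eef_rot: [0.708, 0.706, -0.001, -0.0]
ft_force: [0.4, -0.1, -3.5]
gripper_width: 0.434
gripper_force: 25.0
```

```bash
python3 m2.py w3 54 632 200; python3 -c "
import cv2;im=cv2.imread('pics/w3.png')[150:384,150:400];cv2.imwrite('pics/w3c.png',cv2.resize(im,None,fx=2.4,fy=2.4))
from h import *
print(ctrl.state()['gripper_width'],ctrl.state()['gripper_force'])"
```

```text
[630.75 287.7   48.13] [ 0.71  0.71 -0.   -0.  ] [ 0.76 -0.46 -3.32]
yaw deg 89.86942466635465
0.43062374136915116 24.97420907020569Traceback (most recent call last):
  File "m2.py", line 11, in <module>
    n,l,st,c=cv2.connectedComponentsWithStats(m);k=1+np.argmax(st[1:,4])
                                                     ~~~~~~~~~^^^^^^^^^^
    return _wrapfunc(a, 'argmax', axis=axis, out=out, **kwds)
    return bound(*args, **kwds)
ValueError: attempt to get argmax of an empty sequence
```

View pics/w3c.png

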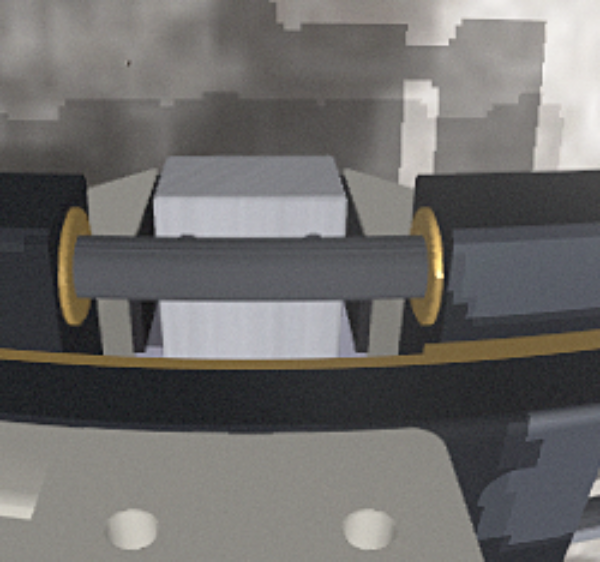

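The block is held square between the fingers (at crop 250,250). I'll shift x +1.5 mm, lower it to just above the tongue and slide it in.

Request:
send_rows(dp=[[0,0.003,0.03],[0,0,0.012],[-0.02,0,0],[-0.03,0,0],[-0.03,0,0]], rot=[[0,0,0],[0,0,0],[0,0,0],[0,0,0],[0,0,0]], jaw=[200,200,200,200,200])

```text
time_s: 8.18
ee_pos: [632.8, 245.6, 26.9]
eef_rot: [0.709, 0.706, -0.001, -0.0]
ft_force: [-1.5, 0.9, -3.7]
gripper_width: 0.437
gripper_force: 25.0
```

Request:
send_rows(dp=[[-0.016,0,0],[-0.016,0,0],[0,0,0]], rot=[[0,0,0],[0,0,0],[0,0,0]], jaw=[200,200,200])

```text
time_s: 8.55
ee_pos: [632.7, 229.9, 27.0]
eef_rot: [0.709, 0.706, -0.001, -0.0]
ft_force: [-5.0, -2.2, -3.3]
gripper_width: 0.436
gripper_force: 25.0
```

Request:
send_rows(dp=[[-0.004,-0.003,0],[-0.008,0,0],[-0.008,0,0],[0,0,0]], rot=[[0,0,0],[0,0,0],[0,0,0],[0,0,0]], jaw=[200,200,200,200])

```text
time_s: 9.05
ee_pos: [632.1, 220.6, 27.4]
eef_rot: [0.708, 0.706, 0.0, 0.0]
ft_force: [-0.0, 0.2, -3.1]
gripper_width: 0.437
gripper_force: 25.0
```

Request:
send_rows(dp=[[-0.006,0,0],[-0.006,0,0],[-0.004,0,0],[0,0,0]], rot=[[0,0,0],[0,0,0],[0,0,0],[0,0,0]], jaw=[200,200,200,200])

```text
time_s: 9.55
ee_pos: [631.8, 212.8, 27.3]
eef_rot: [0.708, 0.706, 0.0, 0.0]
ft_force: [0.4, 0.3, -2.9]
gripper_width: 0.431
gripper_force: 25.0
```

Request:
send_rows(dp=[[-0.002,0,0],[-0.002,0,0],[0,0,0]], rot=[[0,0,0],[0,0,0],[0,0,0]], jaw=[200,200,200])

```text
time_s: 9.93
ee_pos: [631.7, 210.9, 27.2]
eef_rot: [0.708, 0.706, -0.0, 0.0]
ft_force: [-0.3, 0.1, -3.1]
gripper_width: 0.436
gripper_force: 25.0
```

Request:
send_rows(dp=[[-0.002,0,0],[-0.002,0,0],[0,0,0]], rot=[[0,0,0],[0,0,0],[0,0,0]], jaw=[200,200,200])

```text
time_s: 10.3
ee_pos: [631.7, 208.9, 27.3]
eef_rot: [0.708, 0.706, -0.0, 0.0]
ft_force: [-0.3, -0.4, -3.5]
gripper_width: 0.437
gripper_force: 25.0
```

Request:
send_rows(dp=[[-0.002,0,0],[0,0,0]], rot=[[0,0,0],[0,0,0]], jaw=[200,200])

```text
time_s: 10.55
ee_pos: [631.7, 208.8, 27.4]
eef_rot: [0.708, 0.706, 0.001, -0.0]
ft_force: [-0.1, 4.5, -2.3]
gripper_width: 0.434
gripper_force: 25.0
```

Contact with the stop is felt at TCP y 208.8 (4.5 N), close to the predicted 207.5. I'll press a little more, lower the block onto the tongue and open.

Request:
send_rows(dp=[[-0.002,0,0.001],[0,0,0.001],[0,0,0]], rot=[[0,0,0],[0,0,0],[0,0,0]], jaw=[200,200,200])

```text
time_s: 10.92
ee_pos: [631.8, 208.7, 27.1]
eef_rot: [0.708, 0.706, 0.001, -0.0]
ft_force: [-0.7, 8.2, 0.3]
gripper_width: 0.431
gripper_force: 25.0
```

Request:
send_rows(dp=[[0,0,0],[0,0,0],[0,0,0],[0,0,0]], rot=[[0,0,0],[0,0,0],[0,0,0],[0,0,0]], jaw=[110,110,110,110])

```text
time_s: 11.42
ee_pos: [631.7, 206.7, 26.2]
eef_rot: [0.708, 0.706, -0.0, 0.0]
ft_force: [0.1, -0.4, -1.3]
gripper_width: 0.566
gripper_force: 0.0
```

Request:
send_rows(dp=[[0,0,-0.06],[0,0,-0.11],[0,0,-0.12],[0,0,-0.12],[0,0,-0.12]], rot=[[0,0,0],[0,0,0],[0,0,0],[0,0,0],[0,0,0]], jaw=[110,110,255,255,255])

```text
time_s: 12.05
ee_pos: [631.4, 206.8, 293.4]
eef_rot: [0.708, 0.706, 0.0, 0.0]
ft_force: [1.3, 0.4, -0.1]
gripper_width: 0.291
gripper_force: 0.0
```

Request:
send_rows(dp=[[0,-0.1,0],[0,0,0],[0,0,0]], rot=[[0,0,0],[0,0,0],[0,0,0]], jaw=[255,255,255])

```text
time_s: 12.42
ee_pos: [581.9, 207.1, 291.4]
eef_rot: [0.708, 0.706, 0.0, 0.0]
ft_force: [0.3, -0.5, -0.2]
gripper_width: 0.012
gripper_force: 0.0
```

```bash
python3 m2.py w4 34 632 180
python3 - <<'E'
from h import *
np.set_printoptions(suppress=True,precision=1)
im,d,T,K=load("w4")
c=wpix(T,K,[590,150,60]).astype(int);print(c)
# near end of block expected at y=141.5+80
print(wpix(T,K,[[632,221.5,34],[612,221.5,34],[652,221.5,34],[501.6,141.5,207.6],[532,51.5,104]]))
x0,y0=max(c[0]-110,0),max(c[1]-110,0);crop=im[y0:y0+190,x0:x0+260];print(x0,y0)
cv2.imwrite("pics/w4c.png",cv2.resize(crop,None,fx=3,fy=3,interpolation=cv2.INTER_CUBIC))
E
```

```text
[582.33 207.11 291.21] [0.71 0.71 0.   0.  ] [0.55 0.34 0.05]
yaw deg 89.78543621887354
[291.91 183.57] ((639.5853271484375, 173.29736328125), (52.124446868896484, 97.48139190673828), 0.7365671396255493)
[259 211]
[[290.  155.2]
 [275.3 155.2]
 [304.4 155.4]
 [163.9 272.2]
 [215.8 292.2]]
149 101
```

View pics/w4c.png

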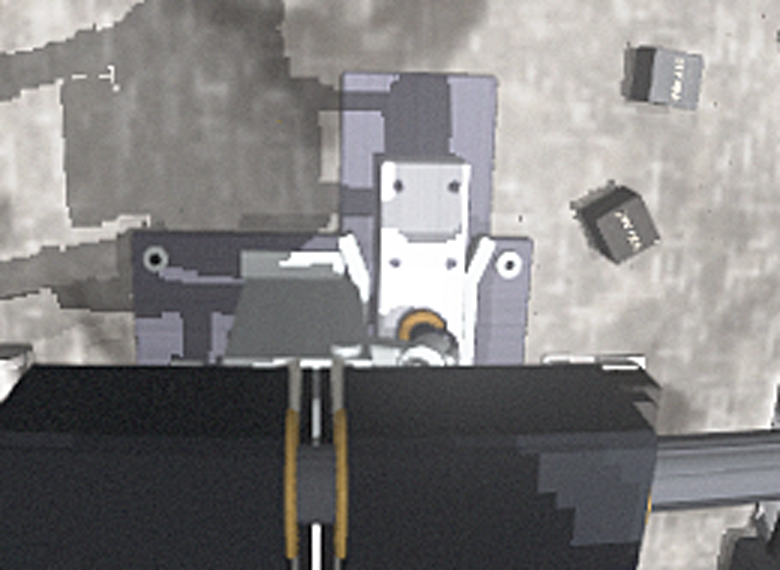

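The block sits in the guide between the flares, with its outer end at crop row 160 (image row 154.5; predicted nested position 155.2). Next is the handle grip, with the fingers closed.

Request:
send_rows(dp=[[-0.065,-0.063,0],[-0.066,-0.063,0],[0,0,0.05],[0,0,0.04],[0,0,0]], rot=[[0,0,0],[0,0,0],[0,0,0],[0,0,0],[0,0,0]], jaw=[255,255,255,255,255])

```text
time_s: 13.1
ee_pos: [518.5, 141.6, 244.7]
eef_rot: [0.709, 0.706, -0.001, -0.001]
ft_force: [0.3, -0.0, -0.3]
gripper_width: 0.004
gripper_force: 0.0
```

Run:
```python
from h import *
np.set_printoptions(suppress=True,precision=1)
im,d,T,K=load("w4")
px=lambda a,b:(149+a/3,101+b/3)
for n,a,b,z in(("tongueTL",341,72,8),("tongueTR",497,74,8),("blockTL",381,160,34),("blockTR",469,160,34),("plateTR",531,238,8),("plateTL",134,232,8)): print(n,wpl(T,K,*px(a,b),float(z)))
```

```text
tongueTL [595.6 261.5   8. ]
tongueTR [670.6 261.6   8. ]
blockTL [612.9 222.6  34. ]
blockTR [653.2 222.9  34. ]
plateTR [690.7 180.8   8. ]
plateTL [493.5 184.3   8. ]
```

Request:
send_rows(dp=[[0,0,0.016],[0,0,0.01],[0,0,0.008],[0,0,0.008],[0,0,0]], rot=[[0,0,0],[0,0,0],[0,0,0],[0,0,0],[0,0,0]], jaw=[255,255,255,255,255])

```text
time_s: 13.72
ee_pos: [518.3, 141.9, 225.0]
eef_rot: [0.708, 0.706, -0.0, -0.0]
ft_force: [-0.6, 0.7, -1.0]
gripper_width: 0.009
gripper_force: 0.0
```

Request:
send_rows(dp=[[0,0,0.006],[0,0,0.006],[0,0,0.006],[0,0,0]], rot=[[0,0,0],[0,0,0],[0,0,0],[0,0,0]], jaw=[255,255,255,255])

```text
time_s: 14.22
ee_pos: [518.3, 141.9, 215.9]
eef_rot: [0.708, 0.706, -0.0, -0.0]
ft_force: [-1.3, 0.5, 0.6]
gripper_width: 0.007
gripper_force: 0.0
```

Request:
send_rows(dp=[[0,-0.008,0.012],[0,-0.008,0.012],[0,-0.008,0.012],[0,0,0]], rot=[[0,0,0],[0,0,0],[0,0,0],[0,0,0]], jaw=[255,255,255,255])

```text
time_s: 14.72
ee_pos: [505.9, 142.0, 197.7]
eef_rot: [0.708, 0.706, -0.0, -0.0]
ft_force: [0.2, -0.4, 2.1]
gripper_width: 0.004
gripper_force: 0.5
```

Request:
send_rows(dp=[[0,-0.006,0.012],[0,-0.006,0.012],[0,-0.005,0.012],[0,0,0]], rot=[[0,0,0],[0,0,0],[0,0,0],[0,0,0]], jaw=[255,255,255,255])

```text
time_s: 15.22
ee_pos: [497.7, 142.1, 181.2]
eef_rot: [0.708, 0.706, 0.0, 0.0]
ft_force: [-2.9, -0.2, 12.9]
gripper_width: 0.003
gripper_force: 5.7
```

Request:
send_rows(dp=[[0,-0.004,0.012],[0,-0.003,0.008],[0,0,0]], rot=[[0,0,0],[0,0,0],[0,0,0]], jaw=[255,255,255])

```text
time_s: 15.6
ee_pos: [494.1, 142.2, 170.8]
eef_rot: [0.708, 0.706, 0.0, 0.0]
ft_force: [-2.4, 0.7, 9.8]
gripper_width: 0.005
gripper_force: 4.6
```

Request:
send_rows(dp=[[0,-0.001,0.005],[0,0,0]], rot=[[0,0,0],[0,0,0]], jaw=[255,255])

```text
time_s: 15.85
ee_pos: [493.3, 142.2, 168.2]
eef_rot: [0.708, 0.706, -0.0, -0.0]
ft_force: [-2.8, 0.2, 9.3]
gripper_width: 0.007
gripper_force: 4.1
```

Request:
send_rows(dp=[[0,-0.001,0.005],[0,0,0]], rot=[[0,0,0],[0,0,0]], jaw=[255,255])

```text
time_s: 16.1
ee_pos: [492.7, 142.2, 165.5]
eef_rot: [0.708, 0.706, -0.0, -0.0]
ft_force: [-4.2, 0.1, 8.5]
gripper_width: 0.005
gripper_force: 3.9
```

Request:
send_rows(dp=[[0,-0.001,0.005],[0,0,0]], rot=[[0,0,0],[0,0,0]], jaw=[255,255])

```text
time_s: 16.35
ee_pos: [492.0, 142.2, 162.9]
eef_rot: [0.708, 0.706, -0.0, -0.001]
ft_force: [-3.9, 0.9, 8.1]
gripper_width: 0.006
gripper_force: 3.4
```

Request:
send_rows(dp=[[0,-0.001,0.005],[0,0,0]], rot=[[0,0,0],[0,0,0]], jaw=[255,255])

```text
time_s: 16.6
ee_pos: [491.5, 142.2, 160.2]
eef_rot: [0.708, 0.706, -0.0, -0.001]
ft_force: [-4.4, 1.0, 7.0]
gripper_width: 0.002
gripper_force: 3.0
```

Force is falling steadily toward dead centre, so I'll continue in small steps.

Request:
send_rows(dp=[[0,0,0.005],[0,0,0]], rot=[[0,0,0],[0,0,0]], jaw=[255,255])

```text
time_s: 16.85
ee_pos: [491.5, 142.2, 157.6]
eef_rot: [0.708, 0.706, -0.001, -0.001]
ft_force: [-2.3, 0.8, 5.6]
gripper_width: 0.007
gripper_force: 2.8
```

Request:
send_rows(dp=[[0,0,0.005],[0,0,0]], rot=[[0,0,0],[0,0,0]], jaw=[255,255])

```text
time_s: 17.1
ee_pos: [491.5, 142.1, 155.0]
eef_rot: [0.708, 0.706, -0.001, -0.001]
ft_force: [-2.3, 0.6, 4.9]
gripper_width: 0.005
gripper_force: 2.4
```

Request:
send_rows(dp=[[0,0,0.004],[0,0,0]], rot=[[0,0,0],[0,0,0]], jaw=[255,255])

```text
time_s: 17.35
ee_pos: [491.6, 142.1, 152.9]
eef_rot: [0.708, 0.706, -0.001, -0.001]
ft_force: [-2.3, 1.4, 3.7]
gripper_width: 0.006
gripper_force: 2.1
```

Request:
send_rows(dp=[[0,0,0.004],[0,0,0]], rot=[[0,0,0],[0,0,0]], jaw=[255,255])

```text
time_s: 17.6
ee_pos: [492.0, 142.0, 151.0]
eef_rot: [0.708, 0.706, -0.0, -0.0]
ft_force: [-3.6, 0.7, 3.8]
gripper_width: -0.001
gripper_force: 1.7
```

Request:
send_rows(dp=[[0,0,0.004],[0,0,0]], rot=[[0,0,0],[0,0,0]], jaw=[255,255])

```text
time_s: 17.85
ee_pos: [492.4, 142.0, 149.0]
eef_rot: [0.708, 0.706, -0.0, -0.0]
ft_force: [-2.4, 0.0, 2.2]
gripper_width: 0.005
gripper_force: 1.3
```

Request:
send_rows(dp=[[0,0,0.004],[0,0,0]], rot=[[0,0,0],[0,0,0]], jaw=[255,255])

```text
time_s: 18.1
ee_pos: [492.5, 141.9, 147.0]
eef_rot: [0.708, 0.706, -0.0, 0.0]
ft_force: [-0.5, 0.8, 1.4]
gripper_width: 0.007
gripper_force: 0.8
```

Request:
send_rows(dp=[[0,0,0.004],[0,0,0]], rot=[[0,0,0],[0,0,0]], jaw=[255,255])

```text
time_s: 18.35
ee_pos: [492.6, 141.9, 145.0]
eef_rot: [0.708, 0.706, -0.0, 0.0]
ft_force: [-0.3, -0.1, 0.1]
gripper_width: 0.004
gripper_force: 0.3
```

Request:
send_rows(dp=[[0,0,0.003],[0,0,0]], rot=[[0,0,0],[0,0,0]], jaw=[255,255])

```text
time_s: 18.6
ee_pos: [492.5, 142.0, 143.6]
eef_rot: [0.708, 0.706, -0.0, 0.0]
ft_force: [0.1, 0.4, 0.1]
gripper_width: 0.005
gripper_force: 0.0
```

Request:
send_rows(dp=[[0,0,0.003],[0,0,0]], rot=[[0,0,0],[0,0,0]], jaw=[255,255])

```text
time_s: 18.85
ee_pos: [492.4, 141.9, 142.1]
eef_rot: [0.708, 0.706, -0.0, 0.0]
ft_force: [-0.7, -0.6, -0.5]
gripper_width: 0.006
gripper_force: 0.0
```

Request:
send_rows(dp=[[0,0,0.002],[0,0,0]], rot=[[0,0,0],[0,0,0]], jaw=[255,255])

```text
time_s: 19.1
ee_pos: [492.4, 142.0, 141.2]
eef_rot: [0.708, 0.706, -0.0, 0.0]
ft_force: [0.4, -1.0, 0.5]
gripper_width: 0.004
gripper_force: 0.0
```

The reaction fell to zero and contact was lost, so the handle has snapped over on its own. I'll lift clear and check with the side camera.

Request:
send_rows(dp=[[0,0,-0.02],[0,0,-0.08],[0,0,-0.1],[0,0,0],[0,0,0]], rot=[[0,0,0],[0,0,0],[0,0,0],[0,0,0],[0,0,0]], jaw=[255,255,255,255,255])

```text
time_s: 19.73
ee_pos: [492.2, 142.0, 241.3]
eef_rot: [0.708, 0.706, 0.0, 0.0]
ft_force: [-0.5, -0.4, -0.3]
gripper_width: 0.008
gripper_force: 0.0
```

Run:
```python
from h import *
np.set_printoptions(suppress=True,precision=1)
for n in("side","scene"):
    p,d=ctrl.capture(n);cv2.imwrite(f"pics/{n}1.png",p);P=cloud(n,d);V=p.max(-1)
    k=(V<70)&(P[...,0]>425)&(P[...,0]<520)&(P[...,1]>120)&(P[...,1]<165)&(P[...,2]>90)&(P[...,2]<190)
    print(n,"grip",k.sum(),P[k].mean(0) if k.any() else 0, P[k].max(0) if k.any() else 0)
    k=(V<75)&(abs(P[...,0]-530)<25)&(abs(P[...,1]-55)<25)&(abs(P[...,2]-104)<12)
    print("pad",k.sum(),P[k].mean(0),P[k].min(0),P[k].max(0))
    k=(abs(P[...,0]-495)<150)&(P[...,1]<-40)&(P[...,1]>-350)&(P[...,2]>250)&(P[...,2]<370)
    print("pack",k.sum(),P[k].min(0) if k.any() else 0,P[k].max(0) if k.any() else 0)
```

```text
side grip 106 [458.1 154.4 114.4] [490.  161.5 122.8]
pad 8 [520.9  60.  104.7] [516.3  53.4 102.3] [529.7  65.6 106.4]
pack 2102 [ 379.  -188.8  250. ] [501.  -79.4 370. ]
scene grip 127 [467. 139. 116.] [493.4 153.4 122.4]
pad 75 [532.7  51.2 102.5] [517.9  39.1  96.5] [540.7  64.9 105.3]
pack 3736 [ 391. -208.  250.] [505.4 -87.1 370. ]
```

The handle is locked level (grip at z 115 in both views) and the pad is confirmed at (532.7, 51.2, 104). I'll move above the pad.

Request:
send_rows(dp=[[-0.09,0.04,0],[-0.095,0.04,0.03],[0,0,0.1],[0,0,0.08],[0,0,0]], rot=[[0,0,0],[0,0,0],[0,0,0],[0,0,0],[0,0,0]], jaw=[255,255,255,255,255])

```text
time_s: 20.45
ee_pos: [529.6, 49.3, 132.8]
eef_rot: [0.708, 0.706, -0.003, -0.003]
ft_force: [0.9, -0.1, 0.3]
gripper_width: 0.009
gripper_force: 0.0
```

Request:
send_rows(dp=[[0,0,0.006],[0,0,0.006],[0,0,0]], rot=[[0,0,0],[0,0,0],[0,0,0]], jaw=[255,255,255])

```text
time_s: 20.82
ee_pos: [532.5, 49.5, 131.1]
eef_rot: [0.708, 0.706, 0.001, 0.001]
ft_force: [0.4, -0.1, 0.2]
gripper_width: 0.002
gripper_force: 0.0
```

Request:
send_rows(dp=[[0,0,0.008],[0,0,0.008],[0,0,0.006],[0,0,0]], rot=[[0,0,0],[0,0,0],[0,0,0],[0,0,0]], jaw=[255,255,255,255])

```text
time_s: 21.32
ee_pos: [532.1, 49.3, 119.1]
eef_rot: [0.708, 0.706, -0.0, 0.0]
ft_force: [-0.6, 0.2, 1.4]
gripper_width: 0.005
gripper_force: 0.6
```

Request:
send_rows(dp=[[0,0,0.005],[0,0,0.005],[0,0,0]], rot=[[0,0,0],[0,0,0],[0,0,0]], jaw=[255,255,255])

```text
time_s: 21.7
ee_pos: [532.2, 49.3, 114.2]
eef_rot: [0.708, 0.706, 0.0, 0.0]
ft_force: [0.4, -1.0, 1.0]
gripper_width: 0.002
gripper_force: 0.8
```

Request:
send_rows(dp=[[0,0,0.005],[0,0,0.005],[0,0,0]], rot=[[0,0,0],[0,0,0],[0,0,0]], jaw=[255,255,255])

```text
time_s: 22.08
ee_pos: [532.1, 49.4, 109.0]
eef_rot: [0.708, 0.706, -0.0, -0.0]
ft_force: [-0.3, 0.5, 2.7]
gripper_width: 0.002
gripper_force: 0.7
```

Request:
send_rows(dp=[[0,0,0.005],[0,0,0.005],[0,0,0]], rot=[[0,0,0],[0,0,0],[0,0,0]], jaw=[255,255,255])

```text
time_s: 22.45
ee_pos: [532.1, 49.3, 104.1]
eef_rot: [0.708, 0.706, -0.0, -0.0]
ft_force: [0.7, 0.6, 1.9]
gripper_width: 0.004
gripper_force: 0.8
```

```bash
cat > g.py <<'E'
from h import *
np.set_printoptions(suppress=True,precision=1)
p,d=ctrl.capture("side");P=cloud("side",d);V=p.max(-1)
k=(V<70)&(P[...,0]>425)&(P[...,0]<525)&(P[...,1]>135)&(P[...,1]<168)&(P[...,2]>90)&(P[...,2]<240)
print("grip",k.sum(),P[k].mean(0) if k.any() else 0,P[k].max(0) if k.any() else 0)
E
python3 g.py
```

```text
grip 113 [488.  156.3 200.7] [516.7 161.3 219.6]
```

The handle has sprung open (grip at z 201). I'll back off and check the final state.

Request:
send_rows(dp=[[0,0,-0.03],[0,0,-0.06],[0,0,-0.11],[0,0,-0.12],[0,0,-0.1]], rot=[[0,0,0],[0,0,0],[0,0,0],[0,0,0],[0,0,0]], jaw=[255,255,255,255,255])

```text
time_s: 23.12
ee_pos: [531.8, 49.4, 317.7]
eef_rot: [0.708, 0.706, 0.001, 0.001]
ft_force: [0.5, -0.0, -0.1]
gripper_width: 0.006
gripper_force: 0.0
```

Request:
send_rows(dp=[[0.1,0.06,0],[0.06,0.06,0],[0,0,0],[0,0,0]], rot=[[0,0,0],[0,0,0],[0,0,0],[0,0,0]], jaw=[255,255,255,255])

```text
time_s: 23.62
ee_pos: [591.8, 128.8, 314.4]
eef_rot: [0.708, 0.706, -0.0, -0.0]
ft_force: [-0.0, 0.2, 0.5]
gripper_width: 0.007
gripper_force: 0.0
```

```bash
python3 g.py
python3 - <<'E'
from h import *
shot("w5");im,d,T,K=load("w5");print(ctrl.state()["ee_pos"],ctrl.state()["ft_force"])
print(wpix(T,K,[[632,221.5,34],[632,261.5,8],[532,51.5,104]]))
c=wpix(T,K,[600,170,30]).astype(int);x0,y0=c[0]-90,max(c[1]-70,0);print(x0,y0)
cv2.imwrite("pics/w5c.png",cv2.resize(im[y0:y0+170,x0:x0+190],None,fx=3.5,fy=3.5,interpolation=cv2.INTER_CUBIC))
E
```

```text
grip 139 [489.6 156.3 200.5] [517.9 161.6 220. ]
[591.74458317 128.28157814 314.80217359] [ 0.34840958 -0.30038177  0.39217332]
[[281.79275626  97.95527547]
 [280.14959269  72.7491245 ]
 [207.2089398  231.14056993]]
169 63
```

View pics/w5c.png

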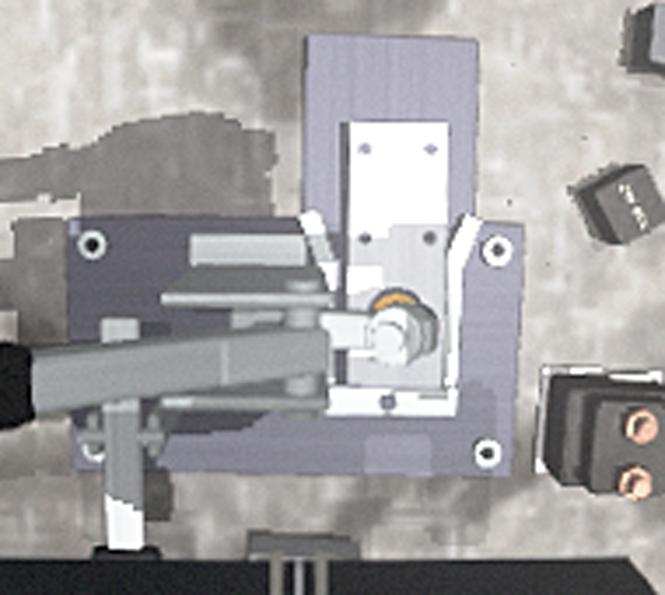

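The block end meets the end stop at crop row 387, the handle is open and nothing else has moved. I'll hand it in.

```bash
python3 -c "
from station import ctrl
print(ctrl.close_job())"
```

```text
the job is handed in; nothing more can be done
None
```

The job is handed in at about 24 s. The block is seated against the end stop, the handle locked over centre by itself and then sprung open when I pressed the release lever, and the robot is clear. I did not measure the bush depth or the lever's return to rest separately, and the hand-in gave no verdict.

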